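# Lock the welding positioner with its quarter-turn stud

## Robot

A 6-joint arm with a two-finger parallel gripper is mounted at the origin on the work surface. World frame = base frame: x ahead of the robot, y to its left, z up, the work surface at z = 0. Lengths are in mm, angles in rad, forces in N, time in s.
With the tool pointing down it reaches from about 275 to 825 mm from the base axis. Payload 4.9 kg.
Tool frame: the origin (TCP) lies at the very end of the fingers, on their centre line; the grasp point (between the pads) lies 19 mm behind it; z points along the fingers, y is the line along which they close (so a half turn about z gives the same grasp; the last joint's range is limited). The gripper opens to 85 mm and grips with 20 to 120 N. Pads are 22 mm wide; open, the fingers measure 114 mm over their backs; the gripper's body (76 mm by 85 mm) begins 54 mm behind the grasp point. The pads swing forward as they close: fully open they stand 13 mm farther back than shut.
Start: joints at [1.154, 0.326, -0.193, 1.052, 0, 1.437], TCP at [153.469, 528.172, 231.281] pointing down, gripper open.
Joint ranges: [-2.65, 2.65], [-0.97, 1.79], [-1.3, 1.35], [-1.93, 2.1], [-1.47, 1.37], [-3.14, 3.14]. Speed limits (rad/s): [2.57, 2.57, 3.14, 3.14, 3.14, 3.14].

## Interface

Orientations are given as [roll, pitch, yaw] about the fixed x, y, z axes, in that order (R = Rz(yaw) Ry(pitch) Rx(roll)).
In Python, from bench import bot, solve_ik, imaging gives the robot as it stands. Calls block until the motion is done:
- bot.move_ptp(position, orientation): joint-space move of the TCP to a pose.
- bot.movel(position, rot=None, max_speed=150, threshold=None): straight line of the TCP; rot=None keeps the orientation; max_speed is the mean speed in mm/s. With threshold (N) it stops when the force on the tool has changed by that much, and returns True; else False.
- bot.move_j(angles): joint-space move.
- bot.grip(opening, effort=None): opening from 0.0 (shut) to 1.0 (fully open); effort is the grip in N (None keeps the last); returns when the fingers have stopped.
- bot.dwell(seconds).
- solve_ik(position, orientation): joint angles nearest the present ones, or None.
- bot.get_state(): the state.
- imaging.capture(name): name is "scene" or "side" or "wrist"; returns the picture (400x640x3 uint8, blue, green, red); there is no depth.
- imaging.camera_model(name): a dict with "K" (3x3 intrinsics, pixels), "k1" (the pictures are not rectified: a ray, as slopes to the right and down, at radius r is drawn at 1 + k1 r^2 times it, then the intrinsics apply), "position" and "rotation" of the camera in the world. Camera axes: x right, y up, looking along -z (the intrinsics and any distortion apply to the point x, -y, -z); pixel columns grow to the right and rows downward; lengths in mm; the calibration is good to about 2 mm. A picture is of the moment at which its call begins: read the wrist's pose just before it. camera_model takes no time and is no camera call; for the wrist camera it gives the pose at the moment of the call.
A pose or a line that the arm cannot do raises bot.IKError and nothing moves.
- bot.sign_off(): hands the job in; it is judged then, once.
The state is a dict: "t": time; "qpos": joint angles; "joint_velocities": joint speeds; "effort": joint torques, N m; "tcp_pos": TCP position; "orientation": TCP orientation; "contact_force": force on the tool from outside, world axes, zero at the start; "wrist_torque": the same for the moment, N m; "opening": opening from 0.0 (shut) to 1.0 (fully open); "gripper_force": force on a finger pad.
Only numpy, scipy, OpenCV 4.12 (cv2) and the standard library are available. Lean on these libraries where they do the work, as an engineer would, in place of code of your own. Each camera call takes 0.05 s, during which the arm holds its last target. There are 200 camera calls.

## Task

Take the quarter-turn stud out of its stand and put it in the lock port of the welding positioner: find the slot by feel, press the head down against the spring and turn it a quarter turn clockwise (seen from above) until it springs back up into its catch, then let go. Do it gently, never pushing the stud against the port with more than 40 N, and leave the wrench, the tape roll and the flanged tube where they are.

Things in the scene. Friction and masses are not known exactly. Their poses are not given: they have to be found in the camera images.
- stud: Loose steel stud, about 0.15 kg, upright in its stand. Origin: centre of the underside of its round head (48 mm across, 6 mm thick); z up. On the head stands a flat wing to grip, 36 mm long (x), 12 mm thick (y), from 6 to 33 mm above the origin. Grip it with the fingertips just above the head. A half turn gives the same stud.
- stud_lugs (a point): Middle of the stud's lug bar, its lowest part, 18.5 mm below its origin, stud axes; out of sight in the stand. The bar is 32 mm long (x, in line with the wing), 9 mm wide (y), 8 mm high: its underside is 22.5 mm below the stud's origin. Above it, up to the head, is a shank 17 mm in diameter, tapered at its lower 3 mm.
- stand: Fixed upright steel tube, 54 mm outside and 38 mm inside diameter, 60 mm high, on a round foot 90 mm across and 12 mm high; origin at the centre of its underside. The stud hangs in it, its head resting on the rim.
- positioner: Fixed welding positioner; origin under the lock port, at table height. The port is a square steel collar 60 x 60 mm whose flat top is about 85 mm above the table, on a blue ledge 110 x 110 mm. On its +y side, from 90 mm away from the port's centre, stands the blue gearbox, 140 mm high, 130 mm along x, with a faceplate beyond it.
- port (a point): Nominal centre of the port's flat top, positioner axes, z up. Slot 36 mm along x, 12 mm along y, with a 20 mm square opening amid it: the stud enters with wing along x, within 1.5 mm and 4 degrees. The collar is set by hand: the slot's true centre lies up to 5 mm off along x and along y, and its top up to 1.5 mm higher or lower; readings do not show it (direction is true). Feel for it.
- port_press (a point): Point 1 mm above port. Ridges under the true top let the stud turn only while its origin is less than 2.5 mm above the true top. At 0 the head lies on the top: a hard stop that can be felt. A spring of 1 N/mm meets the lug bar when the origin is 12.5 mm above the true top, so it pushes 10 to 12.5 N when pressed home; let go unturned, the stud pops up to about 11 mm.
- port_catch (a point): Point 6.5 mm above port: height of the stud's origin when caught (up to 1.5 mm more or less, as the top lies). The stud turns only clockwise seen from above, to a stop a few degrees past 90. At 90, wing across the slot (along the port's y), the spring lifts it 4 mm or more into notches about 5 degrees wider to each side than the lugs, and it stays.
- wrench: Loose steel wrench, 170 mm long, lying on the table; leave it.
- tape: Loose roll of tape, 90 mm diameter, 25 mm high; leave it.
- spool: Loose flanged steel tube, 64 mm diameter (foot 84 mm), 90 mm high; leave it.

How it is judged:
By the outcome, as a careful person would: the job done as asked, in the order asked, and still so for the second after the job is handed in, with the robot touching nothing.
It also fails if it takes over 72 s, if anything falls off the work surface, if the arm or the gripper's body presses on something with over 40 N, if the wrist force passes 120 N, or if a joint passes its speed limit or range.

## Working session

There is one attempt and no reset: what is moved stays moved. The work goes in short steps, each a Python script; the robot and the scene stay as the last script left them, time stands still between calls to the robot, and variables do not carry over. Pictures are saved under pics/ and viewed, at most 10 in all, crops included, and the job is handed in when it is done.

```bash
ls; mkdir -p pics; python3 - <<'E'
from bench import bot, imaging
import cv2
for n in ["scene","side"]:
    im=imaging.capture(n); cv2.imwrite(f"pics/{n}0.png",im)
    m=imaging.camera_model(n); print(n,m)
s=bot.get_state(); print(s["t"],s["orientation"],s["contact_force"])
E
```

```text
pics
scene {'K': array([[470.90160251,   0.        , 313.92098601],
       [  0.        , 470.90160251, 192.21199163],
       [  0.        ,   0.        ,   1.        ]]), 'k1': -0.10105969487326658, 'position': array([1373.65306722, -169.50926178, 1197.53441444]), 'rotation': array([ 0.66349191, -0.01294278,  1.37175572])}
side {'K': array([[367.4325332 ,   0.        , 319.28406147],
       [  0.        , 367.4325332 , 200.64432588],
       [  0.        ,   0.        ,   1.        ]]), 'k1': -0.07758061956041572, 'position': array([ 265.7985386 , -734.26568926,  586.43067832]), 'rotation': array([ 1.02197369, -0.00565006, -0.33699455])}
0.1 [-3.14007649e+00 -1.87910295e-04  2.85882543e+00] [0.54979603 0.07915069 0.34261852]
```

View pics/scene0.png

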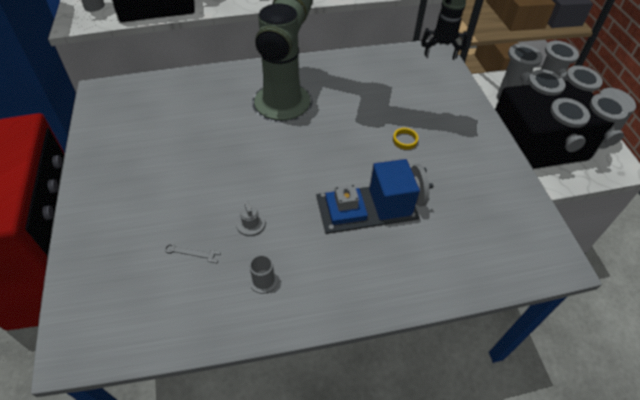

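View pics/side0.png

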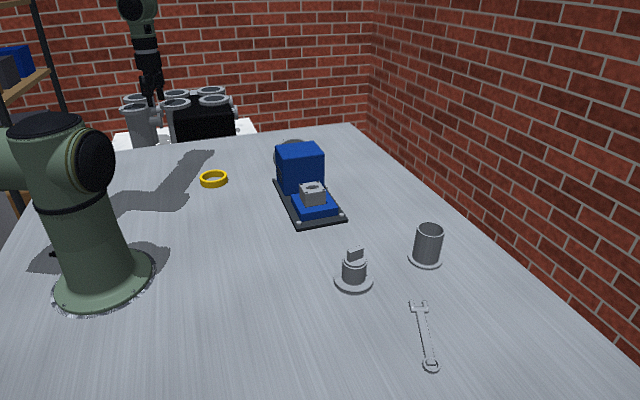

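Scene view: the stud in its stand is near (250,215), the port top near (347,189), the wrench near (192,253), the spool near (262,273) and the tape near (405,138). In the side view the stud head is near (354,262) and the port top near (313,187).

```bash
cat > h.py <<'E'
import numpy as np, cv2
from scipy.spatial.transform import Rotation as R
from bench import bot, solve_ik, imaging
def rot(m):
    r=np.array(m["rotation"]); return r if r.shape==(3,3) else R.from_euler("xyz",r).as_matrix()
def pix2w(m,px,z):
    px=np.array(px,float).reshape(-1,1,2)
    u=cv2.undistortPoints(px,m["K"],np.array([m["k1"],0,0,0.]))[:,0]
    d=np.c_[u[:,0],-u[:,1],-np.ones(len(u))]@rot(m).T
    p=np.array(m["position"]); return p+d*((z-p[2])/d[:,2])[:,None]
def w2pix(m,P):
    c=(np.array(P,float)-m["position"])@rot(m); x=c[:,0]/-c[:,2]; y=-c[:,1]/-c[:,2]
    f=1+m["k1"]*(x*x+y*y); K=m["K"]; return np.c_[K[0,0]*x*f+K[0,2],K[1,1]*y*f+K[1,2]]
def down(yaw): return [np.pi,0,yaw]
def shot(fn):
    m=imaging.camera_model("wrist"); im=imaging.capture("wrist"); cv2.imwrite("pics/"+fn+".png",im); return m
E
python3 - <<'E'
from h import *
s=imaging.camera_model("scene"); d=imaging.camera_model("side")
print(pix2w(s,[[250,216]],60),pix2w(d,[[354,262]],60))
print(pix2w(s,[[347,189]],85),pix2w(d,[[313,187]],85))
print("gearbox top",pix2w(s,[[371,168],[407,162],[418,186],[383,192]],140))
print("spool",pix2w(s,[[262,262]],90),"tape",pix2w(s,[[405,135]],25))
w=imaging.camera_model("wrist"); st=bot.get_state()
print(w, st["tcp_pos"], R.from_euler("xyz",st["orientation"]).as_matrix().T@(w["position"]-st["tcp_pos"]))
E
```

```text
[[ 556.70782711 -182.05843128   60.        ]] [[ 540.24627538 -187.12558482   60.        ]]
[[530.60888125 117.15581217  85.        ]] [[547.13195633 113.08104385  85.        ]]
gearbox top [[508.06366036 192.6932136  140.        ]
 [505.08374833 306.97505527 140.        ]
 [600.26839504 309.00592212 140.        ]
 [602.33886844 201.94631646 140.        ]]
spool [[ 734.27228313 -167.85385988   90.        ]] tape [[287.43289877 392.67727966  25.        ]]
{'K': array([[292.44550108,   0.        , 324.04414984],
       [  0.        , 292.44550108, 199.73370391],
       [  0.        ,   0.        ,   1.        ]]), 'k1': -0.036424525658168935, 'position': array([ 70.9653849 , 550.79856471, 372.31105633]), 'rotation': array([-0.33401823,  0.00205468,  1.28826619])} [153.25167647 527.68178897 230.60021397] [  85.49499032   -0.97512243 -141.6934639 ]
```

```bash
python3 - <<'E'
from h import *
for n,p in (("port1",[540,115,215]),("stud1",[548,-185,190])):
    for y in (np.pi,0): 
        q=solve_ik(p,down(y)); print(n,y,None if q is None else np.round(q,2))
bot.move_ptp([540,115,215],down(np.pi)); m=shot("port1"); print(m["position"])
bot.move_ptp([548,-185,190],down(np.pi)); m=shot("stud1"); s=bot.get_state();print(s["t"],s["qpos"])
a=np.hstack([cv2.imread(f"pics/{n}1.png")[:,120:520] for n in ("port","stud")])
cv2.imwrite("pics/both1.png",a)
np.save("ms.npy",m,allow_pickle=True)
E
```

```text
port1 3.141592653589793 [ 0.08  0.34 -0.21  1.02  0.    0.08]
port1 0 [ 0.08  0.34 -0.21  1.02  0.   -3.07]
stud1 3.141592653589793 [-0.45  0.41 -0.18  0.98  0.   -0.45]
stud1 0 [-0.45  0.41 -0.18  0.98  0.    2.69]
[454.02704879 114.88923249 356.75839114]
3.3833 [-4.50835383e-01  4.07260925e-01 -1.81239070e-01  9.82266188e-01
  4.53970260e-04 -4.52877675e-01]
```

View pics/both1.png

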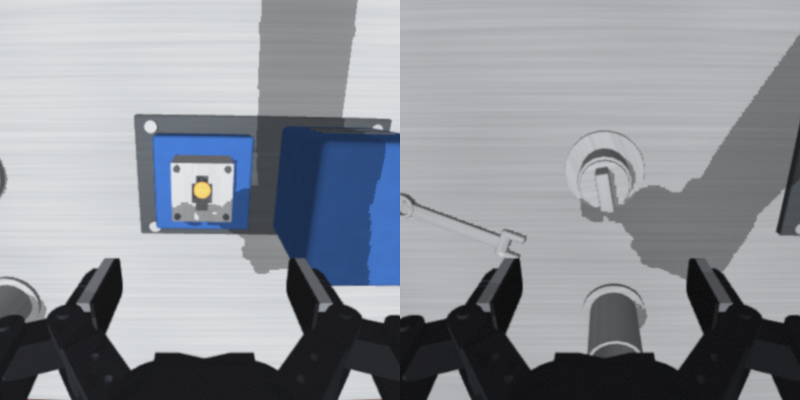

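Left half (port, full-image column = +120): collar top spans about (171..236, 163..222), slot near (203,192), and the gearbox is to the right (+y). Right half (stud): head near (604,185), wing roughly along the picture's vertical axis with a slight tilt. Enlarging both.

```bash
python3 - <<'E'
import cv2,numpy as np
a=cv2.imread("pics/port1.png")[150:235,275:370]; b=cv2.imread("pics/stud1.png")[135:220,280:375]
f=lambda i: cv2.resize(i,None,fx=4.2,fy=4.2,interpolation=cv2.INTER_CUBIC)
o=np.hstack([f(a),f(b)]); print(o.shape); cv2.imwrite("pics/both2.png",o)
E
```

```text
(357, 798, 3)
```

View pics/both2.png

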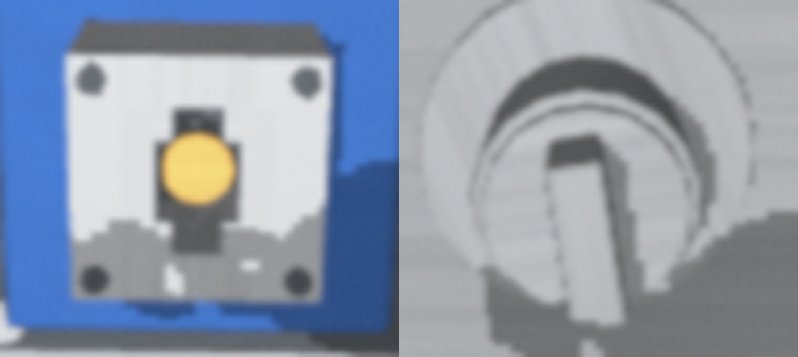

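Left: collar top corners in the crop at (66,54), (334,57), (322,301), (72,299). Right: wing top corners at (549,167), (604,164), (626,323), (570,326).

```bash
cat >> h.py <<'E'
def mfor(pos,yaw):  # wrist camera model for a TCP pose, from current relative transform
    s=bot.get_state(); w=imaging.camera_model("wrist"); A=R.from_euler("xyz",s["orientation"]).as_matrix()
    T=A.T@rot(w); t=A.T@(w["position"]-s["tcp_pos"]); B=R.from_euler("xyz",down(yaw)).as_matrix()
    return dict(w,rotation=B@T,position=np.array(pos)+B@t)
E
python3 - <<'E'
from h import *
u=lambda p,o:(np.array(p,float)+.5)/4.2-.5+o
pp=u([(66,54),(334,57),(322,301),(72,299)],[275,150]); sp=u(np.array([(549,167),(604,164),(626,323),(570,326)])-[399,0],[280,135])
mp=mfor([540,115,215],np.pi); mp["position"]=np.array([454.027,114.889,356.758]); ms=imaging.camera_model("wrist")
for n,m,p,z in(("port",mp,pp,85),("wing",ms,sp,93)):
    P=pix2w(m,p,z)[:,:2]; c=P.mean(0); e=[np.linalg.norm(P[i]-P[i-1]) for i in range(4)]
    L=(P[2]+P[3]-P[0]-P[1])/2; W=(P[1]+P[2]-P[0]-P[3])/2
    print(n,c.round(1),np.round(e,1),"yaw of long",np.degrees(np.arctan2(L[1],L[0])).round(2),"other",(np.degrees(np.arctan2(W[1],W[0]))-90).round(2))
print("head",pix2w(ms,u([[588-399,210]],[280,135]),66))
E
```

```text
port [541.3 112.7] [59.7 60.2 59.5 60.1] yaw of long -0.8 other -0.56
wing [ 539.7 -183.9] [34.4 11.  34.4 11.7] yaw of long 7.49 other 3.38
head [[ 539.76846192 -183.77274583   66.        ]]
```

Both measured shapes match the stated sizes: the collar is 60 mm, and the wing is 34 x 11 mm and concentric with the head. Grasping now.

```bash
python3 - <<'E'
from h import *
y=np.pi+np.radians(7.0)
bot.move_ptp([539.7,-183.9,150],down(y))
print(bot.movel([539.7,-183.9,69],max_speed=90,threshold=8), bot.get_state()["tcp_pos"])
bot.grip(0.0,effort=90)
s=bot.get_state(); print(s["t"],s["tcp_pos"],s["opening"],s["gripper_force"],s["contact_force"])
bot.movel([539.7,-183.9,185],max_speed=120); s=bot.get_state(); print(s["t"],s["opening"],s["gripper_force"],s["contact_force"])
bot.move_ptp([541.3,112.7,150],down(np.pi-0.0122)); bot.dwell(.2); s=bot.get_state(); print(s["t"],s["tcp_pos"],s["orientation"],s["contact_force"],s["wrist_torque"])
shot("held")
E
```

```text
False [ 540.22137736 -184.14993768   69.60494444]
5.3917 [ 539.82900766 -183.95304095   69.33446652] 0.11865582871081183 88.82790327072144 [-0.86578637 -0.6537293   3.26973773]
6.5083 0.11874399916946879 88.33815693855286 [-0.97449851  0.44045328 -1.06484828]
7.85 [541.77381159 111.47087341 150.1384254 ] [-3.14146542e+00  3.78957805e-04  3.12735531e+00] [-1.02395559  0.21655725 -0.96335751] [-0.0225687   0.04067192 -0.02586304]
```

```bash
python3 -c "
import cv2
i=cv2.imread('pics/held.png')[140:340,200:460];cv2.imwrite('pics/held2.png',cv2.resize(i,None,fx=2.5,fy=2.5))"
```

```text
(no output)
```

View pics/held2.png

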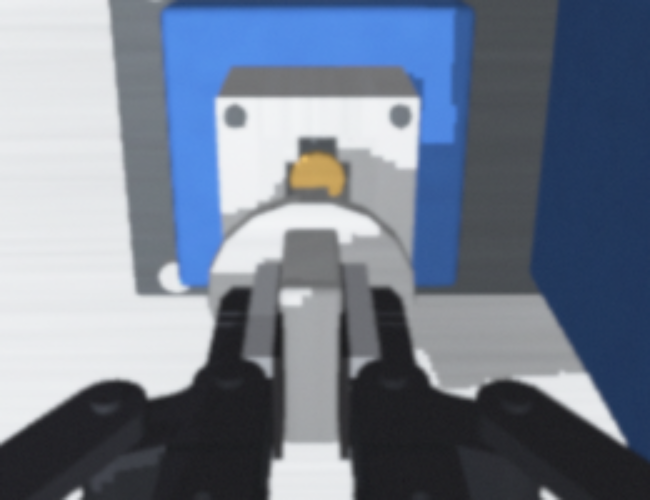

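The stud is held squarely: head at crop (310,250), wing between the pads, in line with the slot at (317,175). Touching down at the nominal centre.

```bash
cat >> h.py <<'E'
def avg(n=8,dt=0.01):
    S=[]
    for _ in range(n): S.append(bot.get_state()); bot.dwell(dt)
    return [np.mean([s[k] for s in S],0) for k in ("tcp_pos","contact_force","wrist_torque")]+[S[-1]["t"]]
E
python3 - <<'E'
from h import *
np.set_printoptions(precision=2,suppress=True)
bot.movel([541.3,112.7,123],max_speed=80); a=avg(); print(*a)
S=[bot.get_state()["tcp_pos"] for _ in range(3)]; print(S)
h=bot.movel([541.3,112.7,109],max_speed=12,threshold=5); b=avg(); print(h,*b)
E
```

```text
[541.29 112.65 122.96] [ 0.04  0.1  -1.62] [-0.02 -0.01  0.01] 8.45
[array([541.53, 112.69, 123.23]), array([541.53, 112.69, 123.23]), array([541.53, 112.69, 123.23])]
False [541.37 112.7  109.09] [ 0.29 -0.21 -1.86] [ 0.02  0.01 -0.  ] 9.8333
```

No contact 8 mm below the top, so the lugs are in the slot. Pressing on slowly to feel the spring and then the hard stop.

```bash
python3 - <<'E'
from h import *
np.set_printoptions(precision=2,suppress=True)
for z in (105,102,99):
    h=bot.movel([541.3,112.7,z],max_speed=12,threshold=8); print(h,*avg())
    if h: break
E
```

```text
False [541.38 112.7  105.05] [ 0.13 -0.14 -1.15] [ 0.01 -0.03  0.  ] 10.3833
False [541.43 112.71 102.2 ] [-0.54 -0.07  1.94] [0.   0.12 0.01] 10.85
False [541.44 112.71  99.21] [-1.02  0.11  4.57] [-0.03  0.26 -0.01] 11.3167
```

```bash
python3 - <<'E'
from h import *
np.set_printoptions(precision=2,suppress=True)
for z,th in ((95,10),(93.8,6),(89.5,10)):
    h=bot.movel([541.3,112.7,z],max_speed=8,threshold=th); print(h,*avg())
    if h: break
E
```

```text
False [541.5  112.72  95.55] [-1.88 -0.39  8.39] [-0.07  0.48  0.01] 12.0333
False [541.51 112.72  94.47] [-2.23  0.09  9.44] [-0.06  0.58  0.01] 12.4
True [541.51 112.72  93.97] [-2.63 -0.61 10.07] [-0.05  0.61 -0.01] 12.8
```

The stop is felt at TCP z ≈ 93.9. Trying the turn with a small first step.

```bash
python3 - <<'E'
from h import *
np.set_printoptions(precision=2,suppress=True)
y0=np.pi-0.0122
bot.movel([541.3,112.7,93.0],max_speed=8,threshold=12); print(*avg())
for d in (5,10,20):
    t=bot.get_state()["t"]; h=bot.movel([541.3,112.7,93.0],down(y0-np.radians(d)),max_speed=10,threshold=15)
    s=bot.get_state(); print(d,h,s["t"]-t,s["orientation"][2],*avg())
    if h: break
E
```

```text
[541.5  112.72  93.77] [-2.62 -0.46 10.23] [-0.07  0.63 -0.01] 13.1167
5 False 0.25 3.0419635475096536 [541.75 112.82  93.86] [-1.9  -0.09 10.06] [-0.03  0.52 -0.03] 13.4333
10 False 0.25 2.954753793389949 [541.93 112.88  93.93] [-1.52  0.56  9.77] [ 0.02  0.47 -0.02] 13.75
20 False 0.3249999999999993 2.780170719058086 [542.26 112.93  94.04] [-1.15 -0.03  9.97] [ 0.06  0.35 -0.05] 14.1417
```

```bash
python3 - <<'E'
from h import *
np.set_printoptions(precision=2,suppress=True)
y0=np.pi-0.0122
h=bot.movel([541.3,112.7,92.2],max_speed=8,threshold=12); print(h,*avg())
for d in (30,45,60,75,85):
    h=bot.movel([541.3,112.7,92.2],down(y0-np.radians(d)),max_speed=10,threshold=15)
    s=bot.get_state(); print(d,h,np.degrees(y0-s["orientation"][2]),*avg(), s["opening"])
    if h: break
E
```

```text
False [542.29 112.95  93.52] [-1.7   0.67 11.83] [ 0.04  0.5  -0.01] 14.4583
30 False 30.012009520495557 [542.61 112.91  93.54] [-1.19  0.1  11.42] [ 0.04  0.35 -0.06] 14.85 0.12217990074180939
45 False 45.00051703354626 [542.96 113.1   93.58] [-0.58  0.59 10.26] [ 0.17  0.13 -0.04] 15.325 0.12010514426230934
60 False 59.998435026765314 [543.27 113.27  93.66] [-0.15  1.17 10.04] [ 0.27 -0.02 -0.04] 15.8 0.12455795634602886
75 False 74.99067949482718 [543.57 113.43  93.76] [ 0.49  1.54 10.22] [ 0.35 -0.12 -0.03] 16.275 0.11987677667777344
85 False 84.99502506894919 [543.69 113.47  93.79] [ 0.64  1.6  10.04] [ 0.39 -0.18 -0.02] 16.6667 0.11914380136401463
```

```bash
python3 - <<'E'
from h import *
np.set_printoptions(precision=2,suppress=True)
y0=np.pi-0.0122
h=bot.movel([541.3,112.7,92.2],down(y0-np.radians(90)),max_speed=10,threshold=15); print(h,*avg())
p=avg()[0]; print(np.degrees(y0-bot.get_state()["orientation"][2]))
for dz in (2,4,5,6,7,8):
    h=bot.movel([541.3,112.7,92.2+dz],max_speed=10,threshold=10); print(dz,h,*avg())
    if h: break
E
```

```text
False [543.75 113.48  93.82] [0.96 1.87 9.95] [ 0.39 -0.21 -0.01] 16.9833
89.98385557618359
2 False [543.73 113.47  95.64] [1.11 1.53 8.43] [ 0.41 -0.32 -0.01] 17.4667
4 False [543.7  113.46  97.42] [1.57 1.6  6.95] [ 0.4  -0.43 -0.01] 17.8833
5 False [543.66 113.45  98.28] [2.   1.27 5.96] [ 0.42 -0.52 -0.01] 18.2
6 False [543.48 113.38  99.13] [4.24 3.07 5.83] [ 0.65 -1.05  0.  ] 18.5167
7 False [543.01 113.32  99.84] [4.41 2.96 4.63] [ 0.71 -1.09  0.02] 18.8333
8 False [542.72 113.3  100.13] [ 5.61  3.07 -0.08] [ 0.73 -1.36  0.01] 19.15
```

Pulling up no longer follows the spring at TCP z ≈ 100, about 6.2 mm above the felt stop, so it is in the catch. Relieving the side load, letting go and looking.

```bash
python3 - <<'E'
from h import *
np.set_printoptions(precision=2,suppress=True)
bot.movel([542.7,113.0,100.0],max_speed=10); print(*avg())
bot.grip(0.5); print(*avg(), bot.get_state()["opening"]); bot.grip(1.0)
bot.movel([542.7,113.0,150],max_speed=60); bot.movel([542.7,113.0,215],max_speed=100)
y0=np.pi-0.0122
bot.move_ptp([541.3,112.7,215],down(np.pi)); bot.dwell(.2); m=shot("after"); print(m["position"],bot.get_state()["t"])
i=cv2.imread("pics/after.png")[130:250,260:420]; cv2.imwrite("pics/after2.png",cv2.resize(i,None,fx=5,fy=5,interpolation=cv2.INTER_CUBIC))
E
```

```text
[542.96 113.32 100.04] [3.1  3.19 3.44] [ 0.75 -0.78  0.  ] 19.5083
[542.06 112.71  99.6 ] [0.16 0.12 0.21] [-0.    0.    0.01] 19.9917 0.5003871590783427
[455.55 111.95 356.67] 23.9417
```

View pics/after2.png

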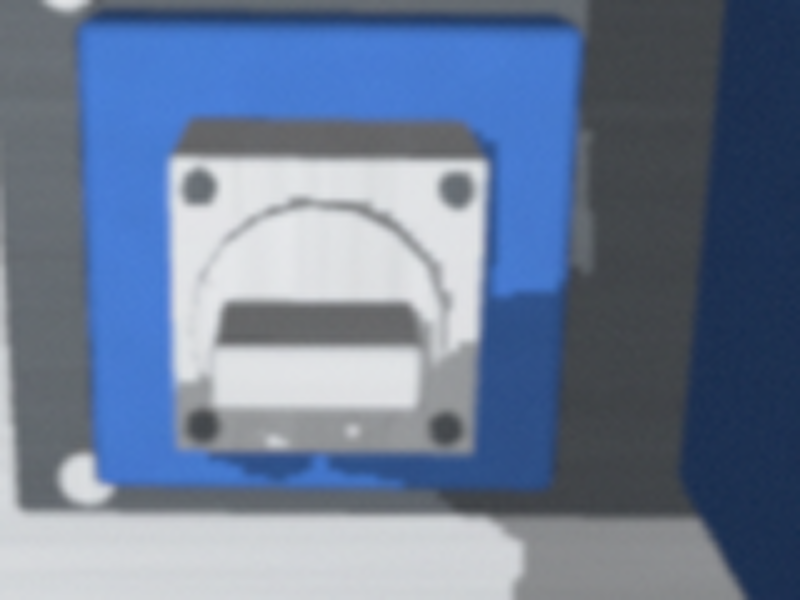

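The wing lies across the slot, from crop (214,345) to (420,345), and the stud is seated and released. The felt rise of about 6 mm agrees with the catch. Handing in.

```bash
python3 -c "
from h import *
print(bot.sign_off())"
```

```text
the job is handed in; nothing more can be done
None
```

The stud is in the lock port, turned a quarter turn clockwise, caught and released: it rose about 6 mm off the stop, and the last picture shows the wing across the slot. Wrist-force readings stayed under 15 N, it took about 24 s of robot time, and the arm never went to the wrench, tape or tube.

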